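Load a spice jar through the spring flap of a spice lane

ROBOT

A 6-joint arm with a two-finger parallel gripper is mounted at the origin on a cart in front of the work surface, level with it; the furniture and walls round the work are solid. World frame = base frame: x ahead of the robot, y to its left, z up, the work surface at z = 0. Lengths are in m, angles in rad, forces in N, time in s.
With the tool pointing down it reaches from about 0.275 to 0.775 m from the base axis. Payload 14.6 kg.
Tool frame: the origin (TCP) lies at the very end of the fingers, on their centre line; the grasp point (between the pads) lies arm.tcp_to_grasp behind it (arm.tcp_to_grasp is the distance from the TCP to the grasp point, in m); z points along the fingers, y is the line along which they close (so a half turn about z gives the same grasp; the last joint's range is limited). The gripper opens to 85 mm and grips with 20 to 120 N. Pads are 22 mm wide; open, the fingers measure 114 mm over their backs; the gripper's body (76 mm by 85 mm) begins 54 mm behind the grasp point. The pads swing forward as they close: fully open they stand 13 mm farther back than shut.
Start: joints at [-1.473, 0.263, -0.048, 1.259, 0, 1.415], TCP at [0.131, -0.508, 0.231] pointing down, gripper open.
Joint ranges: [-2.65, 2.65], [-0.89, 1.7], [-1.18, 1.37], [-2.13, 2.11], [-1.35, 1.29], [-3.14, 3.14]. Speed limits (rad/s): [1.89, 1.89, 2.57, 2.79, 3.14, 3.14].

INTERFACE

Orientations are given as a unit quaternion [w, x, y, z].
In Python, from rig import arm gives the robot as it stands. The module is installed in compiled form; this text tells all that it offers.
- The arm moves only by the shell command python3 -m inch 'ROWS' [FORCE]. ROWS is JSON, a list of rows, each an object with "linear": the shift along the tool's x, y, z in cm, a list of three; "twist": the turn, a rotation vector about the tool's x, y, z in degrees, a list of three; "grip": the gripper command: -1 is fully open, 1 is shut, values between are in proportion. In form: [{"linear": [dx, dy, dz], "twist": [rx, ry, rz], "grip": grip}, ...]. A call has 1 to 8 rows; each row is the pose to reach, as a shift and turn from the pose commanded when the call began, along the tool's axes at that moment; what a row does not reach only later rows make up. A row lasts 1/12 s, in which the tool goes at most 41.7 mm and 7.16 degrees, less where a joint would pass 70% of its speed; a pose out of reach is approached as far as the arm can. A call with a gripper value outside its range is refused whole. The fingers move at their own pace and stop on an object; FORCE is the grip in N (left out, the last holds). Time passes only in rows, so rows that repeat a pose let the fingers close. It gives the time, the measured TCP pose, the force, the opening and the grip force at its end, in the units of the state.
- arm.get_obs(): the state, without advancing time (a new reading comes with each control period).
- arm.grab_frame(name): name is "scene" or "top"; returns the picture (480x640x3 uint8, blue, green, red); there is no depth.
- arm.get_calibration(name): a dict with "vfov" (degrees; the focal length in pixels is half the picture's height over the tangent of half this angle, whatever the lens; pixels are square), "cx", "cy" (the principal point, pixels), "k1" (the pictures are not rectified: a ray, as slopes to the right and down, at radius r is drawn at 1 + k1 r^2 times it, then the intrinsics apply), "world_to_cam" (4x4, takes a point from world to camera coordinates). Camera axes: x right, y up, looking along -z (the intrinsics and any distortion apply to the point x, -y, -z); pixel columns grow to the right and rows downward; lengths in m; the calibration is good to about 2 mm. A picture is of the moment at which its call begins. get_calibration takes no time and is no camera call.
- arm.finish_job(): hands the job in; it is judged then, once.
The state is a dict: "time_s": time; "joint_positions": joint angles; "dq": joint speeds; "tau": joint torques, N m; "tcp_pos": TCP position; "orientation": TCP orientation; "ft_force": force on the tool from outside, world axes, zero at the start; "wrist_torque": the same for the moment, N m; "finger_gap": finger opening in m; "gripper_force": force on a finger pad.
Only numpy, scipy, OpenCV 4.12 (cv2) and the standard library are available. Lean on these libraries where they do the work, as an engineer would, in place of code of your own. Each camera call takes 0.05 s, during which the arm holds its last target. There are 200 camera calls.

TASK

Put the loose spice jar upright into the open mouth of the wooden spice lane, push it along the lane floor through the orange spring flap, and press it home, firmly but gently, against the padded end stop. Then let go and come away so that the flap swings shut behind it and the jar is left standing in the lane, and do not disturb the other things.

Things in the scene. Friction and masses are not known exactly. Their poses are not given: they have to be found in the camera images.
- jar_center (a point): Spice jar standing on the black hob (top at 5 mm) (others are in the wall rack): clear glass, brown label, red cap, 45 mm diameter, 106 mm tall, about 0.11 kg. This point: its centre, 53 mm above its underside, z up. The cap, its top 21 mm, is the place to grip: fingers there stay above all of the lane.
- lane: Wooden spice lane, open-topped channel fixed to the surface, 305 x 100 mm. Origin on the work surface under the middle of the gate; x runs in from mouth through gate to end stop, y left going in, z up. Floor top z = 8 mm, sides 6 mm thick, top z = 56 mm; nothing of it is above 70 mm. It does not move when pushed.
- mouth (a point): Point on the lane floor in the mouth bay, at lane x = -45, y = 0, z = 8 mm, axes as the lane's: here the jar fits upright in front of the shut flap. The bay runs from lane x = -78 to -6 mm between inner faces at y = -27 and +27 mm, open in front and above.
- rear (a point): Point on the lane floor in the rear bay, at lane x = 75, y = 0, z = 8 mm, axes as the lane's: with its axis beyond this x the jar is clear of the flap's swing. The bay runs from lane x = 6 to 206 mm between inner faces at y = -27 (right) and +39 mm (left).
- flap (a joint): Orange upright flap, 53 mm long, 4 mm thick, z 11 to 57 mm, on an upright hinge at lane x = 0, y = +33 mm. Shut (0) it stands across the lane at x = 0. It opens only inward (+x); rad, to 1.75; at about 1.5 it lies along the left side, clear of the jar. A spring shuts it; the jar needs about 1 to 3 N to pass and is then rubbed on its left.
- stop_rail: Aluminium rail outside the right lane side, 125 mm long; origin: its front end, lane x = 85, y = -36.5, z = 44 mm, lane axes. The grey end stop clamped on it reaches across the rear bay, z 19 to 69 mm. Its place is not measured: the black rubber pad faces the gate anywhere from lane x = 105 to 180 mm. Pad sprung, 1 mm per 3 N; jar home once it presses it with 5 N or more; over 16 N is too hard.
- salt_center (a point): Centre of a bystander, a glass salt shaker with a grey cap, 44 mm diameter, 90 mm tall, this point 45 mm above its underside.
- tea_center (a point): Centre of a bystander, a tea light in a metal cup, 38 mm diameter, 15 mm tall.
- stopper_center (a point): Centre of a bystander, a wine cork standing on end, 24 mm diameter, 40 mm tall.

How it is judged:
By the outcome, as a careful person would: the job done as asked, in the order asked, and still so for the second after the job is handed in, with the robot touching nothing.
It also fails if it takes over 51 s, if anything falls off the work surface, if the arm or the gripper's body presses on something with over 40 N, if the wrist force passes 120 N, or if a joint passes its speed limit or range.

## Working session

There is one attempt and no reset: what is moved stays moved. The work goes in short steps, Python scripts to look and compute and a shell command to move; the robot and the scene stay as the last step left them, time stands still between calls to the robot, and variables do not carry over. Pictures are saved under pics/ and viewed, at most 10 in all, crops included, and the job is handed in when it is done.

```bash
mkdir -p pics; cat > h.py <<'E'
import numpy as np, cv2
from rig import arm
def ray(cal,u,v):
    f=240/np.tan(np.radians(cal['vfov'])/2)
    d=np.array([(u-cal['cx'])/f,(v-cal['cy'])/f]); s=d.copy()
    for _ in range(30): s=d/(1+cal['k1']*(s@s))
    M=np.array(cal['world_to_cam']);R=M[:3,:3];o=-R.T@M[:3,3]
    w=R.T@np.array([s[0],-s[1],-1]); return o,w/np.linalg.norm(w)
def onz(name,u,v,z):
    o,w=ray(arm.get_calibration(name),u,v); return o+w*(z-o[2])/w[2]
def proj(name,p):
    cal=arm.get_calibration(name);f=240/np.tan(np.radians(cal['vfov'])/2)
    M=np.array(cal['world_to_cam']);c=M[:3,:3]@np.array(p)+M[:3,3]
    s=np.array([c[0],-c[1]])/-c[2]; s=s*(1+cal['k1']*(s@s)); return s*f+[cal['cx'],cal['cy']]
E
python3 - <<'E'
from h import *
for n in('scene','top'):
    cv2.imwrite(f'pics/{n}0.png',arm.grab_frame(n)); c=arm.get_calibration(n); M=np.array(c['world_to_cam']); print(n,c['vfov'],c['k1'],-M[:3,:3].T@M[:3,3], -M[2,:3])
o=arm.get_obs();print({k:np.round(v,3) for k,v in o.items()},arm.tcp_to_grasp)
E
```

```text
scene 42.10888742433369 0.02758548834877639 [-0.27163179  0.53509903  0.74041832] [ 0.72414925 -0.40732217 -0.55650383]
top 56.403252850059445 -0.0671569389091686 [0.45456118 0.02039122 0.96401801] [ 0.13284398  0.03615304 -0.99047738]
{'time_s': np.float64(0.1), 'joint_positions': array([-1.473,  0.263, -0.049,  1.259, -0.   ,  1.416]), 'dq': array([-0.001, -0.001,  0.003,  0.001,  0.   , -0.   ]), 'tau': array([ 6.0000e-03, -6.3858e+01,  3.8506e+01,  1.0000e-02,  0.0000e+00,
       -0.0000e+00]), 'tcp_pos': array([ 0.131, -0.508,  0.231]), 'orientation': array([-0.   ,  0.992,  0.126,  0.   ]), 'ft_force': array([0.774, 1.051, 0.957]), 'wrist_torque': array([ 0.015, -0.021,  0.   ]), 'gripper_force': np.float64(0.0), 'finger_gap': np.float64(0.085)} 0.0187
```

View pics/scene0.png

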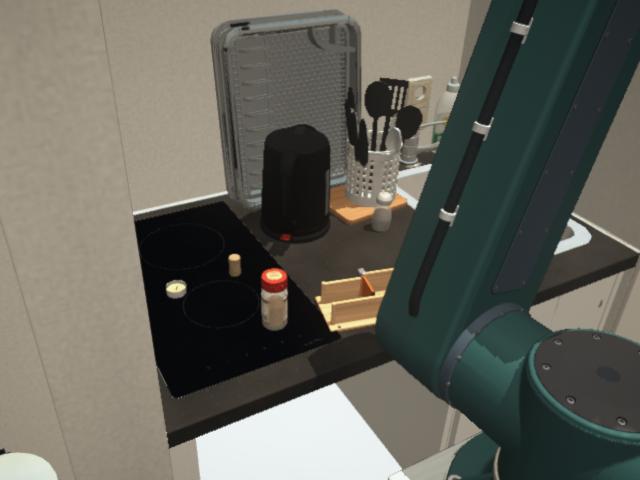

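View pics/top0.png

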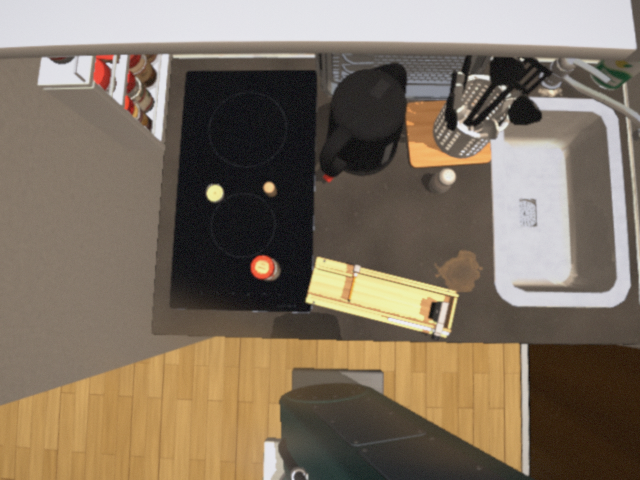

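The scene view shows the jar's red cap at (274,277), beside the lane's mouth at (320,310). In the top view the cap is at (262,267). The lane runs from its mouth at (312,285) to the stop at (440,310), with the flap near (353,283). The salt is at (443,180), the tea light at (215,193) and the cork at (269,188).

```bash
python3 - <<'E'
from h import *
im=cv2.imread('pics/top0.png')
cv2.imwrite('pics/lane0.png',cv2.resize(im[240:350,240:470],None,fx=3.4,fy=3.4,interpolation=cv2.INTER_CUBIC))
hsv=cv2.cvtColor(im,cv2.COLOR_BGR2HSV)
m=((hsv[...,0]<8)|(hsv[...,0]>172))&(hsv[...,1]>150)&(hsv[...,2]>110);m=m.astype(np.uint8);m[:240]=0;m[300:]=0;m[:,:240]=0;m[:,300:]=0
cs,_=cv2.findContours(m,0,2)
for c in cs:
    if cv2.contourArea(c)>40: (u,v),r=cv2.minEnclosingCircle(c);print('cap',u,v,r,onz('top',u,v,.111))
s=cv2.imread('pics/scene0.png');hs=cv2.cvtColor(s,cv2.COLOR_BGR2HSV)
m=((hs[...,0]<8)|(hs[...,0]>172))&(hs[...,1]>150)&(hs[...,2]>60);m=m.astype(np.uint8);m[:255]=0;m[310:]=0;m[:,:250]=0;m[:,300:]=0
v,u=np.nonzero(m);print(u.min(),u.max(),v.min(),v.max(),onz('scene',(u.min()+u.max())/2,(v.min()+v.max())/2,.1005))
# lane wood mask
w=((hsv[...,0]>12)&(hsv[...,0]<32)&(hsv[...,1]>60)&(hsv[...,2]>120)).astype(np.uint8);w[:250]=0;w[338:]=0;w[:,:300]=0;w[:,465:]=0
cs,_=cv2.findContours(w,0,2);c=max(cs,key=cv2.contourArea);r=cv2.minAreaRect(c);print(r);
for p in cv2.boxPoints(r): print(p,onz('top',*p,.056),onz('top',*p,.0))
E
```

```text
cap 261.6976623535156 266.6511535644531 12.110212326049805 [0.50916782 0.1599665  0.111     ]
261 287 268 291 [0.50846879 0.15967783 0.1005    ]
((385.6320495605469, 294.5758056640625), (81.9010009765625, 159.68563842773438), 87.9974594116211)
[304.407  256.4403] [0.53540999 0.08218859 0.056     ] [0.54039617 0.0859998  0.        ]
[463.99515 250.8603 ] [ 0.55307369 -0.24207886  0.056     ] [ 0.55914923 -0.25826612  0.        ]
[466.8571 332.7113] [ 0.38936662 -0.24543712  0.056     ] [ 0.38534589 -0.2618315   0.        ]
[307.26895 338.29132] [0.37156536 0.07203639 0.056     ] [0.36644678 0.0752215  0.        ]
```

View pics/lane0.png

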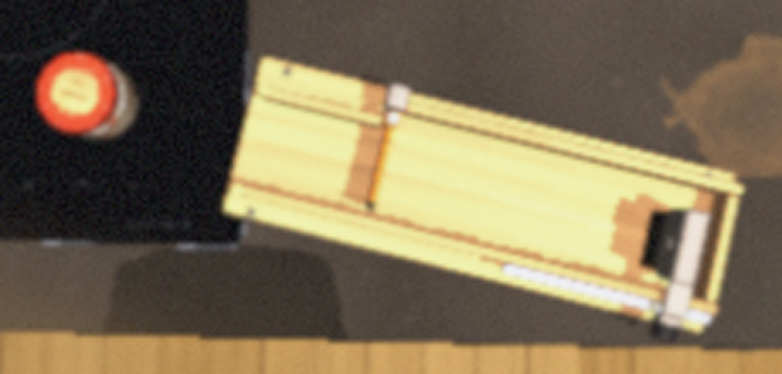

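The crop shows the flap from the hinge (391,120) to its free end (373,205), the white rail from (503,266) to (713,320), the stop's black pad near (655,240), and the mouth edge from (262,57) to (225,212).

```bash
python3 - <<'E'
from h import *
P=lambda u,v,z: onz('top',240+u/3.4,240+v/3.4,z)[:2]
r0,r1=P(503,266,.048),P(713,320,.048);print('rail',r0,r1,np.linalg.norm(r1-r0),np.degrees(np.arctan2(*(r1-r0)[::-1])))
f0,f1=P(391,120,.057),P(373,205,.057);print('flap',f0,f1,np.linalg.norm(f1-f0),np.degrees(np.arctan2(*(f1-f0)[::-1])))
a,b,c,d=[P(*p,.008) for p in((262,57),(225,212),(742,187),(700,333))]
for n,q,s in(('mouth',a,b),('left',a,c),('right',b,d),('end',c,d)): print(n,q,s,np.linalg.norm(s-q),np.degrees(np.arctan2(*(s-q)[::-1])))
th=np.arctan2(*(c-a)[::-1])
for th in (np.arctan2(*(c-a)[::-1]),np.arctan2(*(r1-r0)[::-1])):
  ex=np.array([np.cos(th),np.sin(th)]);ey=np.array([-ex[1],ex[0]])
  print('org rail',r0-85e-3*ex+36.5e-3*ey,r1-210e-3*ex+36.5e-3*ey,'flap',f0-.033*ey,f1+.020*ey)
  O=r0-85e-3*ex+36.5e-3*ey
  for k,q in (('f0',f0),('f1',f1),('a',a),('b',b),('c',c),('d',d),('padL',P(658,208,.069)),('padR',P(645,268,.069))): print(k,np.round([(q-O)@ex,(q-O)@ey],4))
E
```

```text
rail [ 0.41457686 -0.08910898] [ 0.38542963 -0.21322009] 0.12748775052951458 -103.21629255421986
flap [ 0.49919192 -0.02120876] [ 0.44887592 -0.01129178] 0.05128397478116878 168.8502534423755
mouth [0.53953939 0.05826622] [0.4421059  0.07904214] 0.09962391236598181 167.96299135247793
left [0.53953939 0.05826622] [ 0.46422911 -0.24220269] 0.30976314793350984 -104.07088474928865
right [0.4421059  0.07904214] [ 0.37437623 -0.21535337] 0.3020861189430332 -102.95622134500931
end [ 0.46422911 -0.24220269] [ 0.37437623 -0.21535337] 0.0937786048020162 163.36310397353097
org rail [ 0.47064708 -0.01553331] [ 0.47189012 -0.01839495] flap [ 0.46718206 -0.01318573] [ 0.46827583 -0.01615422]
f0 [-0.0014  0.0291]
f1 [ 0.0012 -0.0221]
a [-0.0883  0.0489]
b [-0.0848 -0.0507]
c [0.2214 0.0489]
d [ 0.2172 -0.0448]
padL [0.1609 0.0197]
padR [ 0.1619 -0.0158]
org rail [ 0.46954347 -0.01470521] [ 0.4689747  -0.01712707] flap [ 0.46706596 -0.01366405] [ 0.4683462  -0.01586433]
f0 [-0.0004  0.0304]
f1 [ 0.0014 -0.0209]
a [-0.087   0.0515]
b [-0.085  -0.0481]
c [0.2227 0.0468]
d [ 0.2171 -0.0468]
padL [0.1617 0.0185]
padR [ 0.1622 -0.0169]
```

```bash
cat >> h.py <<'E'
from scipy.spatial.transform import Rotation as Rn
TH=np.radians(-103.3);O=np.array([.4685,-.0155]);EX=np.array([np.cos(TH),np.sin(TH)]);EY=np.array([-EX[1],EX[0]])
def go(x,y,z,yaw=None):
    "print shift (cm) and twist (deg) to have TCP at world xyz, pointing down, tool y at -lane x"
    o=arm.get_obs();w=o['orientation'];R=Rn.from_quat([w[1],w[2],w[3],w[0]])
    ty=np.r_[-EX,0];tz=np.array([0,0,-1.]);T=Rn.from_matrix(np.c_[np.cross(ty,tz),ty,tz])
    p=np.array(o['tcp_pos']);L=p[:2]-O
    print('t',round(o['time_s'],2),'tcp',p.round(4),'lane',np.round([L@EX,L@EY],4),'F',np.round(o['ft_force'],1),'gap',round(o['finger_gap'],4),'gf',round(o['gripper_force'],1),'q6',round(o['joint_positions'][5],2))
    print('linear cm',(R.inv().apply(np.array([x,y,z])-p)*100).round(2),'twist',np.degrees((R.inv()*T).as_rotvec()).round(1))
def lane(x,y,z): q=O+x*EX+y*EY; go(*q,z)
E
python3 -c "
from h import *
go(.509,.160,.2)"
```

```text
t 0.1 tcp [ 0.1313 -0.5081  0.2309] lane [ 0.557  -0.2149] F [0.8 1.1 1. ] gap 0.0853 gf 0.0 q6 1.42
linear cm [ 53.28 -55.24   3.15] twist [-0.000e+00 -1.000e-01 -1.522e+02]
```

```bash
python3 -m inch '[{"linear":[53.3,-55.2,0],"twist":[0,0,-152],"grip":-1},{"linear":[53.3,-55.2,0],"twist":[0,0,-152],"grip":-1},{"linear":[53.3,-55.2,0],"twist":[0,0,-152],"grip":-1},{"linear":[53.3,-55.2,0],"twist":[0,0,-152],"grip":-1},{"linear":[53.3,-55.2,0],"twist":[0,0,-152],"grip":-1},{"linear":[53.3,-55.2,0],"twist":[0,0,-152],"grip":-1},{"linear":[53.3,-55.2,0],"twist":[0,0,-152],"grip":-1},{"linear":[53.3,-55.2,0],"twist":[0,0,-152],"grip":-1}]'; python3 -c "
from h import *
go(.509,.160,.16)"
```

```text
time_s: 0.77
tcp_pos: [0.2957, -0.2163, 0.2312]
orientation: [0.0, 0.809, 0.588, 0.0]
ft_force: [1.8, -0.8, 0.6]
finger_gap: 0.0854
gripper_force: 0.0
t 0.77 tcp [ 0.2957 -0.2163  0.2312] lane [ 0.2352 -0.1219] F [ 1.8 -0.8  0.6] gap 0.0854 gf 0.0 q6 1.03
linear cm [42.37  8.72  7.12] twist [  0.    0.  -94.6]
```

```bash
python3 -m inch '[{"linear":[42.3,8.7,1],"twist":[0,0,-94.6],"grip":-1},{"linear":[42.3,8.7,1],"twist":[0,0,-94.6],"grip":-1},{"linear":[42.3,8.7,1],"twist":[0,0,-94.6],"grip":-1},{"linear":[42.3,8.7,1],"twist":[0,0,-94.6],"grip":-1},{"linear":[42.3,8.7,1],"twist":[0,0,-94.6],"grip":-1},{"linear":[42.3,8.7,1],"twist":[0,0,-94.6],"grip":-1},{"linear":[42.3,8.7,1],"twist":[0,0,-94.6],"grip":-1},{"linear":[42.3,8.7,1],"twist":[0,0,-94.6],"grip":-1}]'; python3 -c "
from h import *
go(.509,.160,.16)"
```

```text
time_s: 1.43
tcp_pos: [0.4593, 0.0688, 0.2236]
orientation: [0.0, 0.434, 0.901, -0.0]
ft_force: [0.2, -2.0, 0.7]
finger_gap: 0.0854
gripper_force: 0.0
t 1.43 tcp [0.4593 0.0688 0.2236] lane [-0.0799 -0.0283] F [ 0.2 -2.   0.7] gap 0.0854 gf 0.0 q6 0.87
linear cm [4.03 9.58 6.35] twist [ -0.    0.  -38.1]
```

```bash
python3 -m inch '[{"linear":[4,9.6,6.3],"twist":[0,0,-38.1],"grip":-1},{"linear":[4,9.6,6.3],"twist":[0,0,-38.1],"grip":-1},{"linear":[4,9.6,6.3],"twist":[0,0,-38.1],"grip":-1},{"linear":[4,9.6,6.3],"twist":[0,0,-38.1],"grip":-1},{"linear":[4,9.6,6.3],"twist":[0,0,-38.1],"grip":-1},{"linear":[4,9.6,6.3],"twist":[0,0,-38.1],"grip":-1},{"linear":[4,9.6,6.3],"twist":[0,0,-38.1],"grip":-1},{"linear":[4,9.6,6.3],"twist":[0,0,-38.1],"grip":-1}]'; python3 - <<'E'
from h import *
go(.509,.160,.082)
a=arm.grab_frame('top')[200:340,190:470];b=arm.grab_frame('scene')[200:360,180:420]
cv2.imwrite('pics/c1.png',np.vstack([cv2.resize(a,(560,280)),cv2.resize(b,(450,300))[:, :450].copy() if 0 else cv2.copyMakeBorder(cv2.resize(b,(450,300)),0,0,0,110,0)]))
E
```

```text
time_s: 2.1
tcp_pos: [0.5094, 0.1572, 0.1605]
orientation: [-0.0, 0.12, 0.993, -0.0]
ft_force: [0.4, -0.1, -0.7]
finger_gap: 0.0855
gripper_force: 0.0
t 2.1 tcp [0.5094 0.1572 0.1605] lane [-1.775e-01  1.000e-04] F [ 0.4 -0.1 -0.7] gap 0.0855 gf 0.0 q6 0.39
linear cm [0.11 0.26 7.85] twist [-0.  -0.  -0.5]
```

View pics/c1.png

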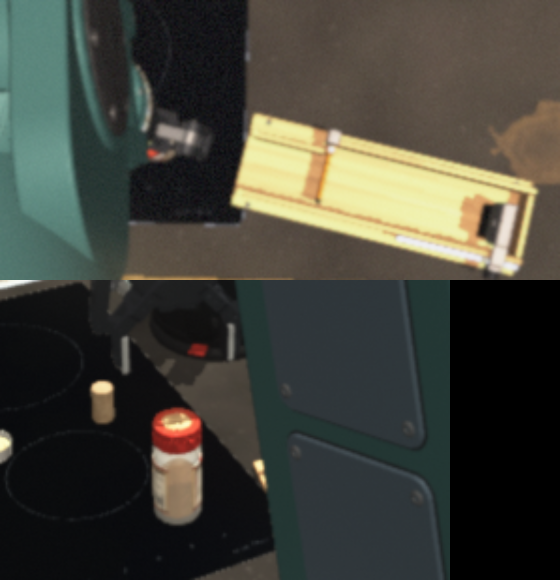

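The close look shows the open fingers straddling the space over the cap: fingertips in the scene crop at (125,372) and (230,358), cap at (177,430). The lane is untouched. I go down and grip.

```bash
python3 -m inch '[{"linear":[0.1,0.2,3],"twist":[0,0,-0.5],"grip":-1},{"linear":[0.1,0.2,5.5],"twist":[0,0,-0.5],"grip":-1},{"linear":[0.1,0.2,7],"twist":[0,0,-0.5],"grip":-1},{"linear":[0.1,0.2,7.8],"twist":[0,0,-0.5],"grip":-1},{"linear":[0.1,0.2,7.8],"twist":[0,0,-0.5],"grip":0.1},{"linear":[0.1,0.2,7.8],"twist":[0,0,-0.5],"grip":0.5},{"linear":[0.1,0.2,7.8],"twist":[0,0,-0.5],"grip":1},{"linear":[0.1,0.2,7.8],"twist":[0,0,-0.5],"grip":1}]' 50; python3 -m inch '[{"linear":[0,0,0],"twist":[0,0,0],"grip":1},{"linear":[0,0,0],"twist":[0,0,0],"grip":1},{"linear":[0,0,0],"twist":[0,0,0],"grip":1},{"linear":[0,0,0],"twist":[0,0,0],"grip":1}]'; python3 -c "
from h import *
go(.509,.160,.082)"
```

```text
time_s: 2.87
tcp_pos: [0.51, 0.1594, 0.084]
orientation: [0.001, 0.115, 0.993, 0.0]
ft_force: [-1.2, -2.1, 7.6]
finger_gap: 0.043
gripper_force: 49.6
time_s: 3.2
tcp_pos: [0.51, 0.1594, 0.0841]
orientation: [0.001, 0.115, 0.993, 0.0]
ft_force: [-0.6, -0.7, 6.7]
finger_gap: 0.0435
gripper_force: 50.0
t 3.2 tcp [0.51   0.1594 0.0841] lane [-1.797e-01  1.000e-04] F [-0.6 -0.7  6.7] gap 0.0435 gf 50.0 q6 0.38
linear cm [0.11 0.04 0.21] twist [0.  0.1 0.1]
```

```bash
python3 -m inch '[{"linear":[0,0,-1],"twist":[0,0,0],"grip":1},{"linear":[0,0,-3],"twist":[0,0,0],"grip":1},{"linear":[0,0,-5.5],"twist":[0,0,0],"grip":1},{"linear":[0,0,-7],"twist":[0,0,0],"grip":1},{"linear":[0,-3.5,-7],"twist":[0,0,0],"grip":1},{"linear":[0,-7,-7],"twist":[0,0,0],"grip":1},{"linear":[0,-10,-7],"twist":[0,0,0],"grip":1},{"linear":[0,-12,-7],"twist":[0,0,0],"grip":1}]';  python3 -c "
from h import *
lane(-.048,0,.15)"
```

```text
time_s: 3.87
tcp_pos: [0.4813, 0.0406, 0.1536]
orientation: [0.001, 0.115, 0.993, -0.0]
ft_force: [0.4, 1.0, -1.0]
finger_gap: 0.043
gripper_force: 51.2
t 3.87 tcp [0.4813 0.0406 0.1536] lane [-0.0575 -0.0005] F [ 0.4  1.  -1. ] gap 0.043 gf 51.2 q6 0.15
linear cm [-0.05 -0.95  0.36] twist [-0.   0.1  0.1]
```

```bash
python3 -m inch '[{"linear":[-0.05,-0.9,0],"twist":[0,0,0],"grip":1},{"linear":[-0.05,-0.9,0],"twist":[0,0,0],"grip":1}]';  python3 - <<'E'
from h import *
lane(-.048,0,.09)
a=arm.grab_frame('top')[210:350,240:480];b=arm.grab_frame('scene')[200:350,230:450]
cv2.imwrite('pics/c2.png',np.vstack([cv2.resize(a[:, :],(480,280),interpolation=2),cv2.resize(b,(480,320),interpolation=2)]))
E
```

```text
time_s: 4.03
tcp_pos: [0.4803, 0.0323, 0.1534]
orientation: [0.001, 0.116, 0.993, -0.0]
ft_force: [-0.5, 0.4, -1.9]
finger_gap: 0.0432
gripper_force: 51.2
t 4.03 tcp [0.4803 0.0323 0.1534] lane [-0.0493  0.0004] F [-0.5  0.4 -1.9] gap 0.0432 gf 51.2 q6 0.13
linear cm [ 0.05 -0.13  6.34] twist [-0.   0.1 -0. ]
```

View pics/c2.png

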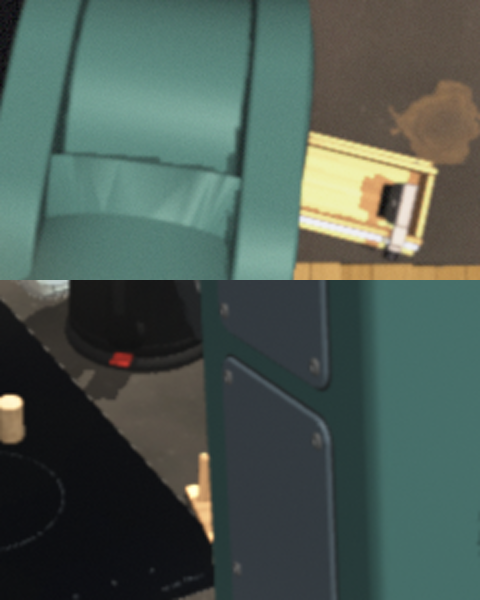

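Both views are blocked by the arm here, so I check my lane frame against the first picture instead.

```bash
python3 - <<'E'
from h import *
im=cv2.imread('pics/top0.png');s=cv2.imread('pics/scene0.png')
A=cv2.resize(im[250:340,295:465],None,fx=4,fy=4,interpolation=2);B=cv2.resize(s[255:335,310:400],None,fx=6,fy=6,interpolation=2)
def W(x,y,z): return np.r_[O+x*EX+y*EY,z]
for (x0,x1,ys) in((-.078,-.006,(.027,.033,-.027,-.033)),(.006,.206,(.039,.045,-.027,-.033))):
  for y in ys:
    for img,n,o,k in((A,'top',(295,250),4),(B,'scene',(310,255),6)):
      p,q=[((proj(n,W(x,y,.056))-o+.5)*k).astype(int).tolist() for x in(x0,x1)]
      cv2.line(img,p,q,(255,0,0) if abs(y) in(.027,.039) else (0,0,255),1)
cv2.imwrite('pics/chkA.png',A);cv2.imwrite('pics/chkB.png',B)
E
```

```text
(no output)
```

View pics/chkA.png

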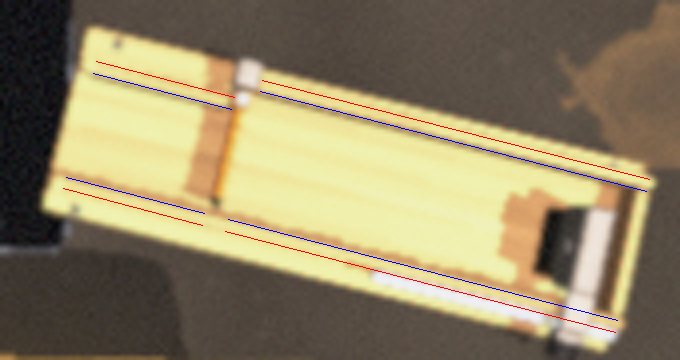

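View pics/chkB.png

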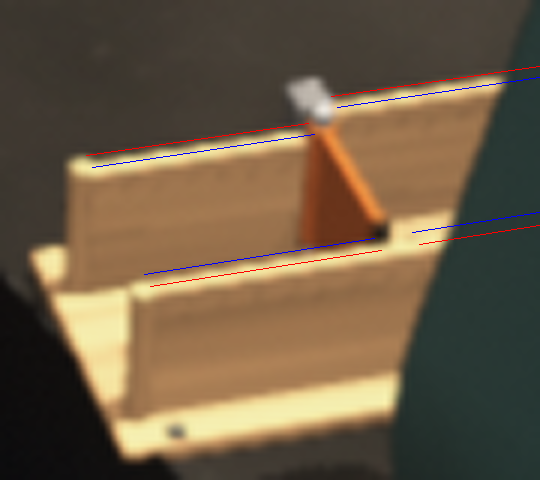

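The overlay fits the walls to about 1 mm, with the true lane about 1 mm to the right of my frame. I lower the jar with that correction.

```bash
python3 -m inch '[{"linear":[0.1,0,1.5],"twist":[0,0,0],"grip":1},{"linear":[0.1,0,3],"twist":[0,0,0],"grip":1},{"linear":[0.1,0,4],"twist":[0,0,0],"grip":1},{"linear":[0.1,0,5],"twist":[0,0,0],"grip":1},{"linear":[0.1,0,5.6],"twist":[0,0,0],"grip":1},{"linear":[0.1,0,6],"twist":[0,0,0],"grip":1},{"linear":[0.1,0,6.3],"twist":[0,0,0],"grip":1},{"linear":[0.1,0,6.3],"twist":[0,0,0],"grip":1}]';  python3 -c "
from h import *
lane(-.048,-.0007,.087)"
```

```text
time_s: 4.8
tcp_pos: [0.4792, 0.0343, 0.0895]
orientation: [-0.0, 0.115, 0.993, 0.0]
ft_force: [-1.6, 0.1, -1.4]
finger_gap: 0.043
gripper_force: 51.2
t 4.8 tcp [0.4792 0.0343 0.0895] lane [-0.0509 -0.0011] F [-1.6  0.1 -1.4] gap 0.043 gf 51.2 q6 0.13
linear cm [-0.04 -0.29  0.25] twist [ 0.  -0.   0.1]
```

```bash
python3 -m inch '[{"linear":[0,0,0.1],"twist":[0,0,0],"grip":1},{"linear":[0,0,0.2],"twist":[0,0,0],"grip":1},{"linear":[0,0,0.25],"twist":[0,0,0],"grip":1},{"linear":[0,0,0.25],"twist":[0,0,0],"grip":1}]';  python3 -c "
from h import *
lane(-.048,-.0007,.087)"
```

```text
time_s: 5.13
tcp_pos: [0.4793, 0.0339, 0.0873]
orientation: [0.0, 0.115, 0.993, -0.0]
ft_force: [-0.3, -0.6, -0.8]
finger_gap: 0.0432
gripper_force: 51.2
t 5.13 tcp [0.4793 0.0339 0.0873] lane [-0.0505 -0.0009] F [-0.3 -0.6 -0.8] gap 0.0432 gf 51.2 q6 0.13
linear cm [-0.02 -0.25  0.03] twist [0.  0.  0.1]
```

```bash
for i in 1 2; do python3 -m inch '[{"linear":[0,0,0.1],"twist":[0,0,0],"grip":1},{"linear":[0,0,0.1],"twist":[0,0,0],"grip":1},{"linear":[0,0,0.1],"twist":[0,0,0],"grip":1}]'|grep -E "tcp|ft"; done
```

```text
tcp_pos: [0.4798, 0.0337, 0.087]
ft_force: [-1.5, -0.7, 9.9]
tcp_pos: [0.4804, 0.0336, 0.087]
ft_force: [-4.1, -1.7, 26.1]
```

Floor contact is felt at TCP z = 0.087. I ease off and push on through the flap.

```bash
python3 -m inch '[{"linear":[0,0,-0.13],"twist":[0,0,0],"grip":1},{"linear":[0,-0.5,-0.13],"twist":[0,0,0],"grip":1},{"linear":[0,-1,-0.13],"twist":[0,0,0],"grip":1},{"linear":[0,-1.5,-0.13],"twist":[0,0,0],"grip":1},{"linear":[0,-2,-0.13],"twist":[0,0,0],"grip":1},{"linear":[0,-2.5,-0.13],"twist":[0,0,0],"grip":1},{"linear":[0,-3,-0.13],"twist":[0,0,0],"grip":1},{"linear":[0,-3.5,-0.13],"twist":[0,0,0],"grip":1}]';  python3 -c "
from h import *
lane(.12,-.0007,.087)"
```

```text
time_s: 6.3
tcp_pos: [0.4719, 0.0001, 0.087]
orientation: [0.001, 0.115, 0.993, 0.001]
ft_force: [1.6, 6.9, 8.0]
finger_gap: 0.0433
gripper_force: 51.8
t 6.3 tcp [4.719e-01 1.000e-04 8.700e-02] lane [-0.0159 -0.0003] F [1.6 6.9 8. ] gap 0.0433 gf 51.8 q6 0.06
linear cm [  0.07 -13.59  -0.04] twist [0.2 0.1 0.1]
```

```bash
for i in 1 2; do python3 -m inch '[{"linear":[0,-0.6,0],"twist":[0,0,0],"grip":1},{"linear":[0,-1.2,0],"twist":[0,0,0],"grip":1},{"linear":[0,-1.8,0],"twist":[0,0,0],"grip":1},{"linear":[0,-2.4,0],"twist":[0,0,0],"grip":1},{"linear":[0,-3,0],"twist":[0,0,0],"grip":1},{"linear":[0,-3.6,0],"twist":[0,0,0],"grip":1},{"linear":[0,-4.2,0],"twist":[0,0,0],"grip":1},{"linear":[0,-4.8,0],"twist":[0,0,0],"grip":1}]' | grep -E 'ft|tcp';  python3 -c "
from h import *
lane(.13,-.0007,.087)"; done
```

```text
tcp_pos: [0.4606, -0.0464, 0.0869]
ft_force: [0.4, 8.4, 10.1]
t 6.97 tcp [ 0.4606 -0.0464  0.0869] lane [ 0.0319 -0.0006] F [ 0.4  8.4 10.1] gap 0.0426 gf 52.0 q6 -0.05
linear cm [ 0.03 -9.81 -0.04] twist [0.2 0.1 0.1]
tcp_pos: [0.4497, -0.0935, 0.0869]
ft_force: [1.6, 6.2, 10.3]
t 7.63 tcp [ 0.4497 -0.0935  0.0869] lane [ 0.0803 -0.0003] F [ 1.6  6.2 10.3] gap 0.0431 gf 52.0 q6 -0.15
linear cm [ 0.05 -4.97 -0.02] twist [0.1 0.1 0.1]
```

Through the flap. I take some weight off the floor and approach the pad.

```bash
python3 -m inch '[{"linear":[0,-0.5,-0.04],"twist":[0,0,0],"grip":1},{"linear":[0,-1,-0.04],"twist":[0,0,0],"grip":1},{"linear":[0,-1.6,-0.04],"twist":[0,0,0],"grip":1},{"linear":[0,-2.2,-0.04],"twist":[0,0,0],"grip":1},{"linear":[0,-2.8,-0.04],"twist":[0,0,0],"grip":1},{"linear":[0,-3.4,-0.04],"twist":[0,0,0],"grip":1},{"linear":[0,-4,-0.04],"twist":[0,0,0],"grip":1},{"linear":[0,-4.5,-0.04],"twist":[0,0,0],"grip":1}]' >/dev/null;  python3 -c "
from h import *
lane(.138,-.0007,.087)"
for i in 1 2 3; do python3 -m inch '[{"linear":[0,-0.1,0],"twist":[0,0,0],"grip":1},{"linear":[0,-0.2,0],"twist":[0,0,0],"grip":1}]'|grep -E 'tcp|ft'; done
```

```text
t 8.3 tcp [ 0.439  -0.1377  0.087 ] lane [ 0.1257 -0.0006] F [1.1 4.1 6.4] gap 0.0431 gf 51.8 q6 -0.25
linear cm [ 0.01 -1.23 -0.  ] twist [0.1 0.  0.1]
tcp_pos: [0.4386, -0.1396, 0.087]
ft_force: [1.0, 4.9, 6.4]
tcp_pos: [0.4382, -0.1413, 0.087]
ft_force: [0.8, 3.9, 6.2]
tcp_pos: [0.4377, -0.1432, 0.087]
ft_force: [1.0, 4.8, 7.0]
```

```bash
for i in 1 2 3 4; do python3 -m inch '[{"linear":[0,-0.1,0],"twist":[0,0,0],"grip":1},{"linear":[0,-0.2,0],"twist":[0,0,0],"grip":1}]'|grep -E 'tcp|ft'; done
```

```text
tcp_pos: [0.4373, -0.1452, 0.087]
ft_force: [0.8, 3.8, 7.3]
tcp_pos: [0.4368, -0.1471, 0.087]
ft_force: [1.3, 4.4, 6.1]
tcp_pos: [0.4363, -0.1491, 0.087]
ft_force: [1.2, 4.9, 7.4]
tcp_pos: [0.4359, -0.151, 0.087]
ft_force: [0.4, 4.2, 6.9]
```

Lane x is now about 0.139 with no pad contact yet, so I continue in 1 mm steps.

```bash
for i in 1 2 3; do python3 -m inch '[{"linear":[0,-0.1,0],"twist":[0,0,0],"grip":1},{"linear":[0,-0.1,0],"twist":[0,0,0],"grip":1}]'|grep -E 'tcp|ft'; done
```

```text
tcp_pos: [0.4356, -0.1521, 0.087]
ft_force: [1.8, 3.1, 6.0]
tcp_pos: [0.4354, -0.153, 0.087]
ft_force: [0.5, 4.2, 5.5]
tcp_pos: [0.4352, -0.154, 0.087]
ft_force: [0.6, 4.6, 7.5]
```

```bash
for i in 1 2 3; do python3 -m inch '[{"linear":[0,-0.1,0],"twist":[0,0,0],"grip":1},{"linear":[0,-0.1,0],"twist":[0,0,0],"grip":1}]'|grep -E 'tcp|ft'; done
```

```text
tcp_pos: [0.435, -0.155, 0.087]
ft_force: [1.6, 4.4, 6.5]
tcp_pos: [0.4347, -0.1559, 0.087]
ft_force: [0.8, 4.3, 7.0]
tcp_pos: [0.4345, -0.1567, 0.087]
ft_force: [0.1, 5.5, 7.7]
```

```bash
for i in 1 2; do python3 -m inch '[{"linear":[0,-0.1,0],"twist":[0,0,0],"grip":1},{"linear":[0,-0.1,0],"twist":[0,0,0],"grip":1},{"linear":[0,-0.1,0],"twist":[0,0,0],"grip":1}]'|grep -E 'tcp|ft'; done
```

```text
tcp_pos: [0.4343, -0.1575, 0.087]
ft_force: [1.3, 6.8, 6.9]
tcp_pos: [0.4341, -0.1583, 0.0869]
ft_force: [2.4, 8.2, 7.6]
```

```bash
for i in 1 2; do python3 -m inch '[{"linear":[0,-0.1,0],"twist":[0,0,0],"grip":1},{"linear":[0,-0.1,0],"twist":[0,0,0],"grip":1},{"linear":[0,-0.1,0],"twist":[0,0,0],"grip":1}]'|grep -E 'tcp|ft|ori'; done
```

```text
tcp_pos: [0.4339, -0.159, 0.0869]
orientation: [0.0, 0.115, 0.993, 0.001]
ft_force: [3.4, 10.2, 7.8]
tcp_pos: [0.4337, -0.1598, 0.0869]
orientation: [0.0, 0.115, 0.993, 0.002]
ft_force: [2.8, 11.2, 8.3]
```

```bash
for i in 1 ; do python3 -m inch '[{"linear":[0,-0.1,0],"twist":[0,0,0],"grip":1},{"linear":[0,-0.15,0],"twist":[0,0,0],"grip":1},{"linear":[0,-0.15,0],"twist":[0,0,0],"grip":1},{"linear":[0,-0.15,0],"twist":[0,0,0],"grip":1}]'|grep -E 'time|tcp|ft|ori'; done
```

```text
time_s: 11.8
tcp_pos: [0.4334, -0.161, 0.0869]
orientation: [0.0, 0.114, 0.993, 0.002]
ft_force: [3.3, 14.0, 8.6]
```

Pad pressed with roughly 10 N, so I let go and come away upward.

```bash
python3 -m inch '[{"linear":[0,0,0],"twist":[0,0,0],"grip":0.1},{"linear":[0,0,0],"twist":[0,0,0],"grip":-0.3},{"linear":[0,0,0],"twist":[0,0,0],"grip":-1},{"linear":[0,0,0],"twist":[0,0,0],"grip":-1},{"linear":[0,0,0],"twist":[0,0,0],"grip":-1},{"linear":[0,0,0],"twist":[0,0,0],"grip":-1}]' | grep -E 'gap|ft|tcp'; python3 -m inch '[{"linear":[0,0,-1],"twist":[0,0,0],"grip":-1},{"linear":[0,0,-3],"twist":[0,0,0],"grip":-1},{"linear":[0,0,-5],"twist":[0,0,0],"grip":-1},{"linear":[0,0,-8],"twist":[0,0,0],"grip":-1},{"linear":[0,0,-11],"twist":[0,0,0],"grip":-1},{"linear":[-3,2,-12],"twist":[0,0,0],"grip":-1},{"linear":[-3,2,-12],"twist":[0,0,0],"grip":-1}]'; python3 -c "
from h import *
lane(.25,-.2,.21)"
```

```text
tcp_pos: [0.4331, -0.1625, 0.0868]
ft_force: [0.5, -0.5, -1.4]
finger_gap: 0.0854
time_s: 12.88
tcp_pos: [0.4711, -0.1497, 0.2095]
orientation: [0.003, 0.115, 0.993, -0.001]
ft_force: [-0.5, 0.4, -0.7]
finger_gap: 0.0854
gripper_force: 0.0
t 12.88 tcp [ 0.4711 -0.1497  0.2095] lane [0.13   0.0334] F [-0.5  0.4 -0.7] gap 0.0854 gf 0.0 q6 -0.24
linear cm [ 23.37 -11.95  -0.18] twist [-0.   0.3  0.1]
```

```bash
python3 -m inch '[{"linear":[20,-12,-2],"twist":[0,0,0],"grip":-1},{"linear":[20,-12,-2],"twist":[0,0,0],"grip":-1},{"linear":[20,-12,-2],"twist":[0,0,0],"grip":-1},{"linear":[20,-12,-2],"twist":[0,0,0],"grip":-1},{"linear":[20,-12,-2],"twist":[0,0,0],"grip":-1},{"linear":[20,-12,-2],"twist":[0,0,0],"grip":-1},{"linear":[20,-12,-2],"twist":[0,0,0],"grip":-1},{"linear":[20,-12,-2],"twist":[0,0,0],"grip":-1}]'; python3 - <<'E'
from h import *
a=arm.grab_frame('top');b=arm.grab_frame('scene')
cv2.imwrite('pics/c3.png',np.vstack([cv2.resize(a[160:350,190:480],(560,340),interpolation=2),cv2.resize(b[200:340,140:450],(560,250),interpolation=2)]))
E
```

```text
time_s: 13.55
tcp_pos: [0.244, -0.2213, 0.227]
orientation: [0.0, 0.116, 0.993, -0.0]
ft_force: [0.7, -0.5, -0.3]
finger_gap: 0.0855
gripper_force: 0.0
```

View pics/c3.png

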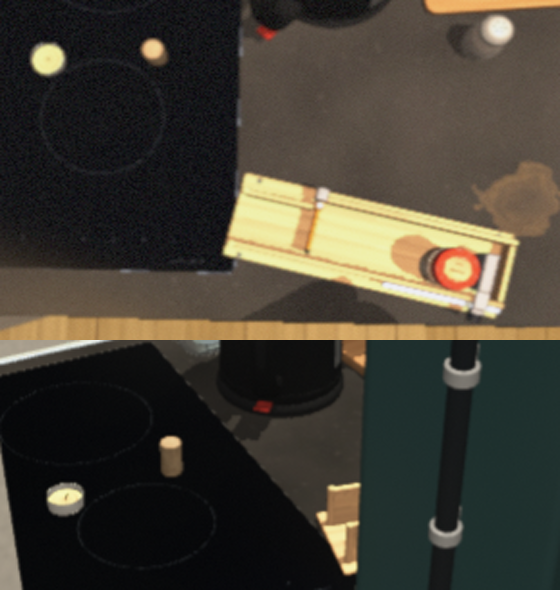

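The picture shows the jar standing against the pad (cap at (457,268) in the crop), the flap shut at (315,225), and the tea light, cork and salt still in place.

```bash
python3 -c "
from rig import arm
print(arm.finish_job())"
```

```text
the job is handed in; nothing more can be done
None
```

The jar is standing in the lane against the end stop, pressed home with an estimated 10 N. The flap is shut behind it, the other things look undisturbed, and I handed the job in after about 14 s of robot time.

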